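Align the quarter-turn fastener and hold the access panel shut

TASK

Take the orange-handled flat key out of its grey holder and slide its blade edgewise into the slot of the quarter-turn fastener on the instrument's access panel. With the key, turn the fastener clockwise until its slot lines up with the two red marks on the panel, then push down with the key so the sprung panel goes fully home against its frame. Finish while still gripping the key and holding the panel pressed down; leave the petri dish, beaker and rubber stopper where they are.

Things in the scene. Friction and masses are not known exactly. Their poses are not given: they have to be found in the camera images.
- key: Loose flat key, 60 g, standing in the holder. Orange handle 44 (x) x 14 (y) mm, 14 to 54 mm above the origin; steel blade 24 (x) x 4 (y) mm below it, its lowest 4 mm 2.5 thick. Origin: centre of the blade's lower edge, z up; half a turn looks the same. Lift straight up over 16 mm. Grip across the 14 mm, fingertips about 5 mm above the handle's underside so that they clear the fastener.
- holder: Fixed grey block 56 x 44 x 30 mm with an upright slot (28 x 7 mm, 18 mm deep, long way along its x) in its top. Origin at the centre of its underside.
- housing: Fixed white instrument housing, 120 (x) by 130 (y) mm, frame rim at 55 mm. Origin: centre of its underside. On it the aluminium access panel 116 x 126 x 5 mm, its top at 68 mm when up; four screw heads 11 mm wide at its corners reach 72.5 mm. The fastener is in the panel's middle; two red marks either side of it lie along the housing's y axis.
- slot (a point): Centre of the floor of the slot in the fastener's head, 71 mm above the bench when the panel is up. Dark round head 40 mm wide with a white slot floor, its top 9 mm above this point. Slot 7 mm wide, 9 mm deep, right across the head, open at both ends; this frame's x points along it, z up. It moves with the fastener. A blade on the slot floor leaves the handle's underside 5 mm above the head.
- fastener (a joint): Angle of the fastener in rad: 0 when its slot lies along the red marks, positive counterclockwise seen from above. Starts between 0.75 and 1.4: turn it clockwise to 0. It does not stop there by itself (range -0.5 to 1.6) and stays where it is left (friction 0.05 N m). The key has about 0.12 rad of play in the slot.
- panel (a joint): How far the panel is pressed down, m: 0 up (sprung), 0.008 fully home on the frame. The springs push back with about 4 N at first, 9 N fully home. With the fastener more than about 0.17 rad off the marks its cross bar strikes the receptacle below and the panel stops after about 2 mm; lined up, it goes all the way.
- petri: Bystander: loose clear lidded petri dish, 66 mm wide, 15 mm high, origin at the centre of its underside. Leave it alone.
- beaker: Bystander: loose small glass beaker, 40 x 44 x 60 mm, origin at the centre of its underside. Leave it alone.
- stopper: Bystander: loose red-brown rubber stopper, 27 mm wide, 26 mm high, origin at the centre of its underside. Leave it alone.

How it is judged:
On the way, in this order (a step that is already met when the one before it is completed fails the run):
1. the key is lifted out of its holder (z of key in the frame of holder above 0.034 m and contact force between the fingers and key above 1 N), for 0.1 s.
2. the key's blade is in the fastener's slot (horizontal distance between key and slot below 0.006 m and z of key in the frame of slot below 0.005 m and angle between the x axis of key and the x axis of slot, either way round below 0.2 rad), for 0.1 s.
3. the fastener is turned with the key until its slot lines up with the marks (value of joint fastener between -0.17 and 0.17 rad and horizontal distance between key and slot below 0.006 m and z of key in the frame of slot below 0.006 m), for 0.1 s.
At the end, for the whole second after the job is handed in: The panel is pressed at least 6.5 mm of its 8 mm, the fastener's slot is within 0.2 rad of the marks, the upright key (within 0.2 rad) stands in the slot (within 6 mm of its middle, within 4 mm of its floor), is gripped by the fingers and presses on the fastener with more than 3 N (value of joint panel above 0.0065 m and value of joint fastener between -0.2 and 0.2 rad and horizontal distance between key and slot below 0.006 m and z of key in the frame of slot below 0.004 m and angle between key's own z axis and vertical below 0.2 rad and contact force between key and housing above 3 N and contact force between the fingers and key above 2 N); the arm keeps its last pose, push and grip.
It fails at once if the petri dish is disturbed (distance of petri from where it was at the start of the episode above 0.02 m).
It fails at once if the beaker is disturbed (distance of beaker from where it was at the start of the episode above 0.02 m).
It fails at once if the stopper is disturbed (distance of stopper from where it was at the start of the episode above 0.02 m).
It also fails if it takes over 40 s, if anything falls off the work surface, if the arm or the gripper's body presses on something with over 40 N, if the wrist force passes 120 N, or if a joint passes its speed limit or range.

ROBOT

A 6-joint arm with a two-finger parallel gripper is mounted at the origin on a cart in front of the work surface, level with it; the furniture and walls round the work are solid. World frame = base frame: x ahead of the robot, y to its left, z up, the work surface at z = 0. Lengths are in m, angles in rad, forces in N, time in s.
With the tool pointing down it reaches from about 0.225 to 0.725 m from the base axis. Payload 3.1 kg.
Tool frame: the origin (TCP) lies on the centre line of the jaws, within the pads' length; the fingertips stand 14 mm ahead of it and the grasp point (between the pads) lies 5 mm behind it; z points along the fingers, y is the line along which they close (so a half turn about z gives the same grasp; the last joint's range is limited). The gripper opens to 85 mm and grips with 20 to 120 N. Pads are 22 mm wide; open, the fingers measure 114 mm over their backs; the gripper's body (76 mm by 85 mm) begins 54 mm behind the grasp point. The pads swing forward as they close: fully open they stand 13 mm farther back than shut.
Start: joints at [-1.363, 0.048, 0.099, 1.622, 0, 1.443], TCP at [0.173, -0.496, 0.245] pointing down, gripper open.
Joint ranges: [-2.91, 2.91], [-0.99, 1.94], [-1.21, 1.42], [-2.12, 2.29], [-1.49, 1.47], [-3.14, 3.14]. Speed limits (rad/s): [2.79, 2.79, 3.14, 3.14, 3.14, 3.14].

INTERFACE

Orientations are given as [roll, pitch, yaw] about the fixed x, y, z axes, in that order (R = Rz(yaw) Ry(pitch) Rx(roll)).
In Python, from bench import env gives the robot as it stands.
- The arm moves only by the tool inch_along, called as name([rows], argument=value, ...), one row to a line, values as JSON. Schema: {"type":"object","properties":{"plan":{"type":"array","items":{"type":"object","properties":{"aperture":{"type":"number"},"d":{"type":"array","items":{"type":"number"},"minItems":3,"maxItems":3},"spin":{"type":"number"}},"additionalProperties":false,"required":["aperture"]},"minItems":1,"maxItems":8},"only":{"type":"string"},"quiet":{"type":"boolean"},"lines":{"type":"string"}},"required":["plan"],"additionalProperties":false}. plan is a list of rows, 1 to 8 of them, each an object with the fields aperture (the finger opening in m), d (a list: dx, dy, dz in m), spin (a turn about the tool's z in rad); a field left out counts as zero (the opening has to be given); each row is the pose to reach, as a shift and turn from the pose commanded when the call began, along the tool's axes at that moment; what a row does not reach only later rows make up. A row lasts 1/8 s, in which the tool goes at most 0.0625 m and 0.188 rad, less where a joint would pass 70% of its speed; a pose out of reach is approached as far as the arm can. The fingers move at their own pace and stop on an object; the grip force is fixed at half the most. Time passes only in rows, so rows that do not move let the fingers close. The tool returns the time, the measured TCP pose, the force, the opening and the grip force at its end. only (a regular expression) keeps the lines of the reply that match it, lines (a string "A,B") keeps lines A to B, and quiet returns only ok. Input that does not fit is refused with a message, and nothing moves.
- env.get_state(): the state, without advancing time (a new reading comes with each control period).
- env.camera(name): name is "side" or "top" or "wrist"; returns the picture (400x640x3 uint8, blue, green, red); there is no depth.
- env.camera_model(name): a dict with "fovy" (degrees; the focal length in pixels is half the picture's height over the tangent of half this angle, whatever the lens; pixels are square), "cx", "cy" (the principal point, pixels), "rvec" (rotation vector, rad) and "tvec" (3), from world to camera coordinates, as OpenCV has them. Camera axes: x right, y down, z forward; pixel columns grow to the right and rows downward; lengths in m; the calibration is good to about 2 mm. A picture is of the moment at which its call begins: read the wrist's pose just before it. camera_model takes no time and is no camera call; for the wrist camera it gives the pose at the moment of the call.
- env.finish_job(): hands the job in; it is judged then, once.
The state is a dict: "t": time; "joints": joint angles; "qvel": joint speeds; "joint_efforts": joint torques, N m; "eef_pos": TCP position; "ee_rot": TCP orientation; "ft_force": force on the tool from outside, world axes, zero at the start; "moment": the same for the moment, N m; "gripper_width": finger opening in m; "finger_force": force on a finger pad.
Only numpy, scipy, OpenCV 4.12 (cv2) and the standard library are available. Lean on these libraries where they do the work, as an engineer would, in place of code of your own. Each camera call takes 0.05 s, during which the arm holds its last target. There are 200 camera calls.

## Working session

There is one attempt and no reset: what is moved stays moved. The work goes in short steps, Python scripts to look and compute and a tool call to move; the robot and the scene stay as the last step left them, time stands still between calls to the robot, and variables do not carry over. Pictures are saved under pics/ and viewed, at most 10 in all, crops included, and the job is handed in when it is done.

```bash
ls; mkdir -p pics; python3 - <<'E'
from bench import env
import cv2,numpy as np
s=env.get_state();print(s['t'],s['eef_pos'],s['ee_rot'],s['gripper_width'])
ims=[]
for n in ("side","top"):
    im=env.camera(n);cv2.imwrite(f'pics/{n}0.png',im)
    m=env.camera_model(n);print(n,m)
E
```

```text
bench.py
pics
0.0 [ 0.17286449 -0.49508409  0.24410852] [-3.13920074e+00 -3.05165317e-04  3.35784567e-01] 0.0854902083642132
side {'fovy': 56.81551098614399, 'cx': 323.5803643728499, 'cy': 195.18781431403602, 'rvec': array([ 0.02699149,  2.66741116, -1.63384816]), 'tvec': array([0.48610472, 0.09407806, 0.87632693])}
top {'fovy': 51.236819465903054, 'cx': 312.55046650911873, 'cy': 196.525064888891, 'rvec': array([ 2.11925957, -2.14910726,  0.19979456]), 'tvec': array([-0.04200909,  0.50804548,  1.13112446])}
```

View pics/top0.png

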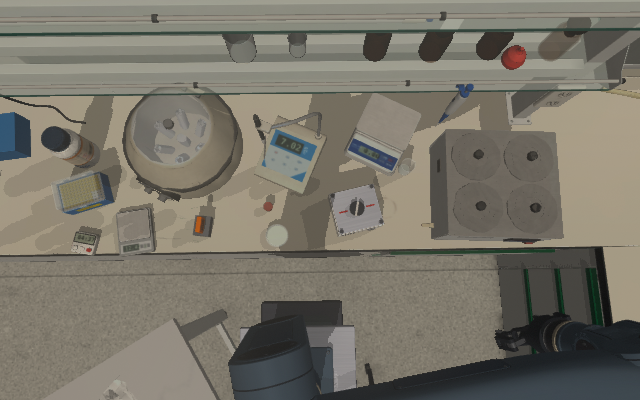

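View pics/side0.png

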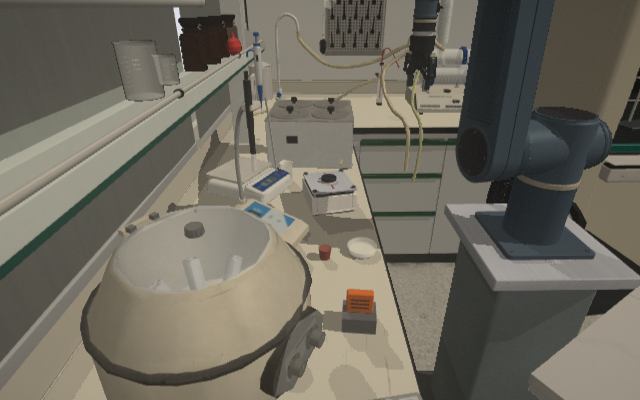

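The top view shows the key and holder at about (201,224), the housing at (357,209), the petri dish at (277,235), the stopper at (268,207) and the beaker at about (390,208). The side view shows the key at (360,300) and the fastener at (328,178). I'll triangulate these for coarse positions.

```bash
cat > h.py <<'E'
import cv2,numpy as np
from bench import env
def cam(n):
    m=env.camera_model(n);f=200/np.tan(np.radians(m['fovy'])/2)
    R=cv2.Rodrigues(np.array(m['rvec']))[0];t=np.array(m['tvec']).reshape(3)
    K=np.array([[f,0,m['cx']],[0,f,m['cy']],[0,0,1]])
    return K,R,t
def ray(c,px):
    K,R,t=c;p=np.atleast_2d(px).astype(float)
    d=np.c_[p,np.ones(len(p))]@np.linalg.inv(K).T@R
    return -R.T@t,d
def plane(c,px,z):
    o,d=ray(c,px);return o+d*((z-o[2])/d[:,2])[:,None]
def tri(c1,p1,c2,p2):
    P=[K@np.c_[R,t] for K,R,t in (c1,c2)]
    X=cv2.triangulatePoints(P[0],P[1],np.array(p1,float).reshape(2,1),np.array(p2,float).reshape(2,1)).ravel()
    return X[:3]/X[3]
def proj(c,X):
    K,R,t=c;p=(np.atleast_2d(X)@R.T+t)@K.T;return p[:,:2]/p[:,2:]
def orange(im):
    h=cv2.cvtColor(im,cv2.COLOR_BGR2HSV);m=cv2.inRange(h,(5,170,120),(18,255,255))
    cs=cv2.findContours(m,cv2.RETR_EXTERNAL,cv2.CHAIN_APPROX_NONE)[0]
    return max(cs,key=cv2.contourArea)
def tool(d,yaw=None):
    "world shift -> tool axes"
    from scipy.spatial.transform import Rotation as Ro
    return Ro.from_euler('xyz',env.get_state()['ee_rot']).inv().apply(d)
E
python3 - <<'E'
from h import *
c={n:cam(n) for n in('top','side')}
im={n:cv2.imread(f'pics/{n}0.png') for n in c}
o={n:cv2.minAreaRect(orange(im[n])) for n in c};print(o)
print('key',tri(c['top'],o['top'][0],c['side'],o['side'][0]))
print('key top plane .066',plane(c['top'],[[199,224]],.06))
print('fast',tri(c['top'],(357,208),c['side'],(328,178)), plane(c['top'],[[357,208]],.08))
print('petri',plane(c['top'],[[277,235]],.015),'stop',plane(c['top'],[[268,207]],.026),'beak',plane(c['top'],[[390,208]],.06))
for n in c: print(n,(-c[n][1].T@c[n][2]).round(3))
K,R,t=cam('wrist');s=env.get_state();from scipy.spatial.transform import Rotation as Ro
T=Ro.from_euler('xyz',s['ee_rot']);print('wrist cam in tool',T.inv().apply(-R.T@t-s['eef_pos']),'axes',(T.inv().as_matrix()@R.T).round(3),K[0,0])
E
```

```text
{'top': ((197.93653869628906, 224.38832092285156), (5.2010345458984375, 15.17562198638916), 4.085616588592529), 'side': ((360.07586669921875, 300.2859802246094), (25.387962341308594, 21.395751953125), 3.5763344764709473)}
key [0.43223324 0.26837747 0.05337023]
key top plane .066 [[0.43227138 0.26379079 0.06      ]]
fast [ 0.46971683 -0.17014049  0.07402317] [[ 0.46785561 -0.1693017   0.08      ]]
petri [[0.4029436 0.053277  0.015    ]] stop [[0.48213401 0.07809979 0.026     ]] beak [[ 0.46958796 -0.26335313  0.06      ]]
top [ 0.302 -0.035  1.203]
side [0.503 0.727 0.481]
wrist cam in tool [ 0.06507225  0.00095382 -0.12885291] axes [[-0.    -0.966 -0.26 ]
 [ 1.    -0.    -0.   ]
 [ 0.    -0.26   0.966]] 356.96975689157205
```

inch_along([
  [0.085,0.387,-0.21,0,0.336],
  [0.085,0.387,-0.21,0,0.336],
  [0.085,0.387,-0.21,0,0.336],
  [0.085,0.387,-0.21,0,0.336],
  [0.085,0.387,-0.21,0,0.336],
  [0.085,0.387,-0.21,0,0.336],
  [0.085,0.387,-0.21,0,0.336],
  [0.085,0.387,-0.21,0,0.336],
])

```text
refused: plan[0]: [0.085, 0.387, -0.21, 0, 0.336] is not of type 'object' (schema: type "object"). Nothing was moved.
```

The error is about the shape of the input: a list of objects, one for each row. Fixing that and sending the same move.

inch_along([
  {"aperture": 0.085,"d": [0.387,-0.21,0],"spin": 0.336},
  {"aperture": 0.085,"d": [0.387,-0.21,0],"spin": 0.336},
  {"aperture": 0.085,"d": [0.387,-0.21,0],"spin": 0.336},
  {"aperture": 0.085,"d": [0.387,-0.21,0],"spin": 0.336},
  {"aperture": 0.085,"d": [0.387,-0.21,0],"spin": 0.336},
  {"aperture": 0.085,"d": [0.387,-0.21,0],"spin": 0.336},
  {"aperture": 0.085,"d": [0.387,-0.21,0],"spin": 0.336},
  {"aperture": 0.085,"d": [0.387,-0.21,0],"spin": 0.336},
])

```text
t: 1.1
eef_pos: [0.4708, -0.1665, 0.2445]
ee_rot: [-3.14, 0.001, 0.006]
ft_force: [-0.6, 0.8, 0.6]
gripper_width: 0.0853
finger_force: 0.0
```

inch_along([
  {"aperture": 0.085},
  {"aperture": 0.085},
])

```text
t: 1.35
eef_pos: [0.4683, -0.171, 0.2451]
ee_rot: [3.141, 0.001, -0.002]
ft_force: [-0.0, -0.9, 0.4]
gripper_width: 0.0852
finger_force: 0.0
```

```bash
python3 - <<'E'
from h import *
import pickle
s=env.get_state();print(s['t'],s['eef_pos'],s['ee_rot'])
c=cam('wrist');im=env.camera('wrist');cv2.imwrite('pics/w1.png',im);pickle.dump((c,s),open('w1.pkl','wb'))
E
```

```text
1.35 [ 0.46833547 -0.17097336  0.24512059] [ 3.14137510e+00  7.92161594e-04 -2.14414340e-03]
```

View pics/w1.png

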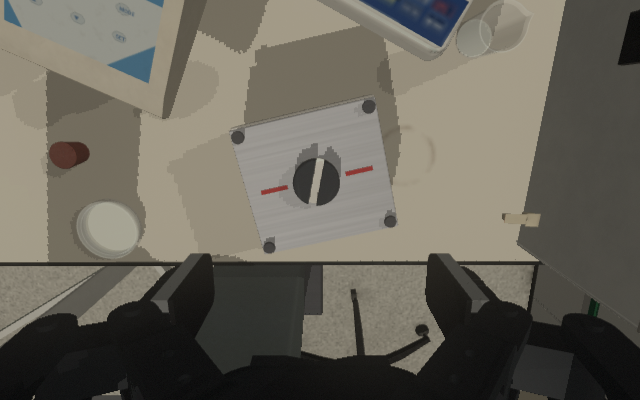

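The wrist view shows the fastener head at (316,181) with its slot nearly vertical. The red marks are at (274,190) and (359,170), and the screws are at the panel corners. The stopper (68,154), petri dish (108,228) and beaker (490,35) are all clear of the housing. I'll shift sideways for a second view and measure from both.

```bash
cat >> h.py <<'E'
def fast(im,near=None):
    "centre of head, slot pts (2 ends), red mark centres"
    b,g,r=[im[...,i].astype(int) for i in range(3)]
    dark=cv2.inRange(im,(0,0,0),(75,75,75))
    red=((r>130)&(g<85)&(b<85)).astype(np.uint8)
    n,l,st,ce=cv2.connectedComponentsWithStats(red)
    k=[i for i in range(1,n) if 40<st[i,4]<1500]
    best=None
    for i in k:
        for j in k:
            if i<j and abs(st[i,4]-st[j,4])<.4*max(st[i,4],st[j,4]):
                d=np.linalg.norm(ce[i]-ce[j])
                m=(ce[i]+ce[j])/2
                if 40<d<260 and dark[int(m[1])-14:int(m[1])+14,int(m[0])-14:int(m[0])+14].mean()>60: best=(ce[i],ce[j])
    reds=np.array(best);m=reds.mean(0);D=np.linalg.norm(reds[0]-reds[1])
    yy,xx=np.mgrid[:400,:640]
    roi=(np.hypot(xx-m[0],yy-m[1])<.42*D)
    dk=((dark>0)&roi).astype(np.uint8)
    cs=cv2.findContours(dk,cv2.RETR_EXTERNAL,cv2.CHAIN_APPROX_NONE)[0]
    pts=np.vstack([c for c in cs if cv2.contourArea(c)>30])
    hull=cv2.convexHull(pts)
    (hx,hy),hr=cv2.minEnclosingCircle(hull)
    ins=np.hypot(xx-hx,yy-hy)<hr*.9
    br=(ins&(im.min(2)>120)).astype(np.uint8)
    n,l,st,ce=cv2.connectedComponentsWithStats(br);i=1+np.argmax(st[1:,4])
    sl=cv2.minAreaRect(np.argwhere(l==i)[:,::-1].astype(np.float32))
    return reds,(hx,hy,hr),sl
E
```

inch_along([
  {"aperture": 0.085,"d": [0,-0.05,0]},
  {"aperture": 0.085,"d": [0,-0.05,0]},
  {"aperture": 0.085,"d": [0,-0.05,0]},
])

```text
t: 1.78
eef_pos: [0.4689, -0.121, 0.2455]
ee_rot: [3.141, -0.0, -0.002]
ft_force: [-0.3, 0.9, -0.3]
gripper_width: 0.0848
finger_force: 0.0
```

```bash
python3 - <<'E'
from h import *
import pickle
s=env.get_state()
c2=cam('wrist');im2=env.camera('wrist');cv2.imwrite('pics/w2.png',im2)
c1,s1=pickle.load(open('w1.pkl','rb'));im1=cv2.imread('pics/w1.png')
F=[]
for c,im in((c1,im1),(c2,im2)):
    r,h,sl=fast(im);r=r[r[:,0].argsort()];F.append((r,h,sl));print(r.round(1),np.round(h,1),sl)
    W=plane(c,r,.068);bx=cv2.boxPoints(sl)
    e=bx[bx[:,1].argsort()];e=np.array([e[:2].mean(0),e[2:].mean(0)])
    S=plane(c,e,.071);d=W[1]-W[0];q=S[1]-S[0]
    print('marks',W,'mid',W.mean(0),'ang',np.arctan2(d[1],d[0]),'slot mid',S.mean(0),'ang',np.arctan2(q[1],q[0]),np.linalg.norm(q))
for i in(0,1):print('tri mark',tri(c1,F[0][0][i],c2,F[1][0][i]))
print('tri slot',tri(c1,F[0][2][0],c2,F[1][2][0]),'head',tri(c1,F[0][1][:2],c2,F[1][1][:2]))
E
```

```text
[[270.2 190.3]
 [358.8 170.4]] [315.6 181.3  23.7] ((316.0245056152344, 181.36337280273438), (7.596555233001709, 42.399375915527344), 10.17551040649414)
marks [[ 0.45983015 -0.12860479  0.068     ]
 [ 0.47747644 -0.20619273  0.068     ]] mid [ 0.4686533  -0.16739876  0.068     ] ang -1.3471643999769627 slot mid [ 0.46815758 -0.16899318  0.071     ] ang 2.9629421576833193 0.037559644048612
[[330.1 190.3]
 [416.1 171. ]] [374.3 182.   23.8] ((374.2229309082031, 182.05245971679688), (5.840502738952637, 42.71583557128906), 13.240520477294922)
marks [[ 0.46034255 -0.13148021  0.068     ]
 [ 0.47750081 -0.20620229  0.068     ]] mid [ 0.46892168 -0.16884125  0.068     ] ang -1.3450815999567638 slot mid [ 0.46810449 -0.16963314  0.071     ] ang 2.951721348846533 0.03758025731478873
tri mark [ 0.46409031 -0.13097839  0.08457238]
tri mark [ 0.47750065 -0.20618522  0.06806509]
tri slot [ 0.4692483  -0.16908587  0.07483643] head [ 0.46979366 -0.16875665  0.07711054]
```

Slot centre is about (0.4685, -0.169), with its floor near z 0.071. The slot direction is 2.957 rad and the marks are at 1.797 rad, so the turn needed is 1.16 rad clockwise. The joint 6 range means the gripper has to be flipped to a yaw near π, so I'll start turning on the way.

```bash
python3 - <<'E'
from h import *
c=cam('top')
for z in(.05,.15,.2,.25):print(z,plane(c,[[165,197],[130,175],[182,195],[215,185],[240,150]],z)[:,:2].round(3).tolist())
E
```

```text
0.05 [[0.511, 0.364], [0.575, 0.465], [0.516, 0.317], [0.543, 0.225], [0.644, 0.156]]
0.15 [[0.492, 0.329], [0.551, 0.422], [0.497, 0.286], [0.522, 0.203], [0.615, 0.14]]
0.2 [[0.483, 0.312], [0.539, 0.4], [0.488, 0.271], [0.512, 0.191], [0.6, 0.132]]
0.25 [[0.474, 0.295], [0.528, 0.378], [0.479, 0.256], [0.501, 0.18], [0.585, 0.123]]
```

inch_along([
  {"aperture": 0.085,"d": [0,-0.19,0],"spin": -1.5},
  {"aperture": 0.085,"d": [0,-0.19,0],"spin": -1.5},
  {"aperture": 0.085,"d": [0,-0.19,0],"spin": -1.5},
  {"aperture": 0.085,"d": [0,-0.19,0],"spin": -1.5},
  {"aperture": 0.085,"d": [0,-0.19,0],"spin": -1.5},
  {"aperture": 0.085,"d": [0,-0.19,0],"spin": -1.5},
  {"aperture": 0.085,"d": [0,-0.19,0],"spin": -1.5},
  {"aperture": 0.085,"d": [0,-0.19,0],"spin": -1.5},
])

```text
t: 2.82
eef_pos: [0.4696, 0.0689, 0.2452]
ee_rot: [3.142, 0.0, 1.504]
ft_force: [-0.3, -0.0, 0.4]
gripper_width: 0.0848
finger_force: 0.0
```

inch_along([
  {"aperture": 0.085,"d": [0.147,-0.07,0],"spin": -1.6},
  {"aperture": 0.085,"d": [0.147,-0.07,0],"spin": -1.6},
  {"aperture": 0.085,"d": [0.147,-0.07,0],"spin": -1.6},
  {"aperture": 0.085,"d": [0.147,-0.07,0],"spin": -1.6},
  {"aperture": 0.085,"d": [0.147,-0.07,0],"spin": -1.6},
  {"aperture": 0.085,"d": [0.147,-0.07,0],"spin": -1.6},
  {"aperture": 0.085,"d": [0.147,-0.07,0],"spin": -1.6},
  {"aperture": 0.085,"d": [0.147,-0.07,0],"spin": -1.6},
])

```text
t: 3.82
eef_pos: [0.4106, 0.2207, 0.2452]
ee_rot: [-3.141, 0.0, 3.004]
ft_force: [-0.6, 1.1, -0.7]
gripper_width: 0.085
finger_force: 0.0
```

inch_along([
  {"aperture": 0.085,"spin": -0.08},
  {"aperture": 0.085,"spin": -0.08},
])

```text
t: 4.08
eef_pos: [0.4105, 0.2208, 0.2453]
ee_rot: [-3.141, 0.0, 3.077]
ft_force: [-1.3, -0.1, -0.1]
gripper_width: 0.0846
finger_force: 0.0
```

```bash
python3 - <<'E'
from h import *
import pickle
s=env.get_state();print(s['eef_pos'],s['ee_rot'],s['joints'])
c=cam('wrist');im=env.camera('wrist');cv2.imwrite('pics/w3.png',im);pickle.dump((c,s),open('w3.pkl','wb'))
r=cv2.minAreaRect(orange(im));print(r)
E
```

```text
[0.4104879  0.22083558 0.24525887] [-3.14137289e+00  1.07863631e-04  3.07693629e+00] [ 3.49707817e-01 -1.04806543e-01 -5.03580825e-02  1.62523453e+00
 -2.44594765e-04  4.14364187e-01]Traceback (most recent call last):
  File "<stdin>", line 5, in <module>
  File "h.py", line 23, in orange
    return max(cs,key=cv2.contourArea)
ValueError: max() iterable argument is empty
```

View pics/w3.png

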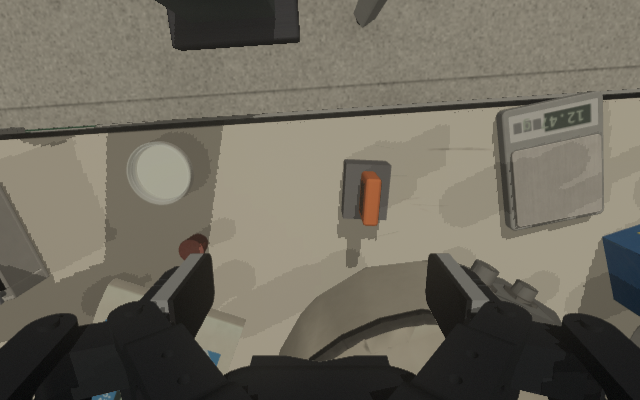

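The wrist view shows the holder at (366,190) with the orange handle at (371,198), and the centrifuge's rim below it at (380,300). I'll take a second view from above the key.

```bash
sed -i 's/(5,170,120),(18,255,255)/(4,120,90),(18,255,255)/' h.py
```

inch_along([
  {"aperture": 0.085,"d": [-0.017,0.046,0]},
  {"aperture": 0.085,"d": [-0.017,0.046,0]},
  {"aperture": 0.085,"d": [-0.017,0.046,0]},
])

```text
t: 4.5
eef_pos: [0.4296, 0.2661, 0.2451]
ee_rot: [-3.141, -0.001, 3.079]
ft_force: [-0.5, 0.7, 0.3]
gripper_width: 0.085
finger_force: 0.0
```

```bash
python3 - <<'E'
from h import *
import pickle
s=env.get_state();print(s['eef_pos'],s['ee_rot'])
c=cam('wrist');im=env.camera('wrist');cv2.imwrite('pics/w4.png',im);pickle.dump((c,s),open('w4.pkl','wb'))
out=[]
for n in '34':
    i=cv2.imread(f'pics/w{n}.png')[100:320,300:420]
    out.append(cv2.resize(i,None,fx=2.6,fy=2.6,interpolation=cv2.INTER_NEAREST))
    h=cv2.cvtColor(i,cv2.COLOR_BGR2HSV);m=cv2.inRange(h,(4,120,90),(18,255,255))
    v=h[...,2][m>0];print(cv2.minAreaRect(orange(cv2.imread(f'pics/w{n}.png'))),np.histogram(v,8))
cv2.imwrite('pics/z1.png',np.hstack(out))
E
```

```text
[0.42955855 0.26607592 0.24514319] [-3.14066665e+00 -7.08073199e-04  3.07908231e+00]
((370.9999694824219, 197.99998474121094), (19.999996185302734, 53.99999237060547), 0.0) (array([ 61,  23,  34,  43, 106,  59,  97, 464]), array([ 90.  , 100.25, 110.5 , 120.75, 131.  , 141.25, 151.5 , 161.75,
       172.  ]))
((319.7613220214844, 181.51243591308594), (15.458674430847168, 53.46323013305664), 2.726310968399048) (array([  8,  11,  19,  44,  95,  65,  94, 482]), array([ 90.  , 100.25, 110.5 , 120.75, 131.  , 141.25, 151.5 , 161.75,
       172.  ]))
```

View pics/z1.png

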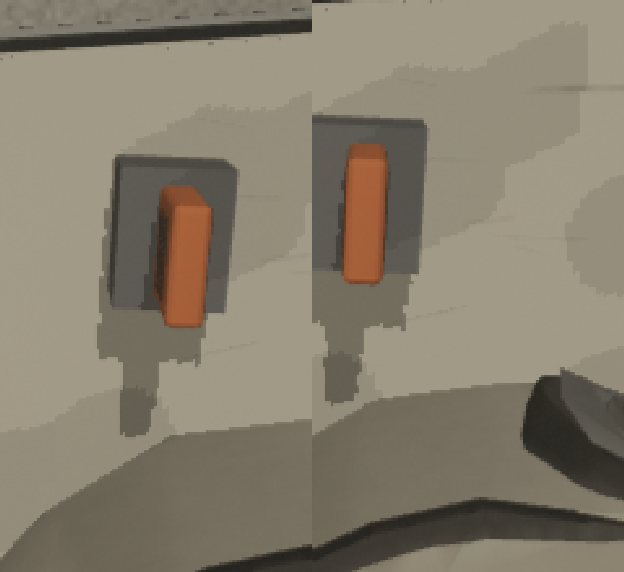

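Both crops show the handle's bright top face, at about (372,203) in w3 and (320,185) in w4, standing upright in the holder. I'll segment that face by brightness and triangulate it.

```bash
python3 - <<'E'
from h import *
import pickle
R=[];C=[];H=[]
for n in '34':
    c,s=pickle.load(open(f'w{n}.pkl','rb'));im=cv2.imread(f'pics/w{n}.png')
    h=cv2.cvtColor(im,cv2.COLOR_BGR2HSV);m=cv2.inRange(h,(4,120,160),(18,255,255))
    cs=max(cv2.findContours(m,cv2.RETR_EXTERNAL,cv2.CHAIN_APPROX_NONE)[0],key=cv2.contourArea)
    r=cv2.minAreaRect(cs);R.append(r);C.append(c);print(r)
    b=cv2.boxPoints(r);b=b[b[:,1].argsort()];e=[b[:2].mean(0),b[2:].mean(0)]
    for z in(.062,.066):
        W=plane(c,e,z);d=W[0]-W[1];print(z,W.mean(0),'len',np.linalg.norm(d),'yaw',np.arctan2(d[1],d[0]),'w',r[1][0] if r[1][0]<r[1][1] else r[1][1])
    vx,vy,x0,y0=cv2.fitLine(cs,cv2.DIST_L2,0,.01,.01).ravel()
    W=plane(c,[[x0,y0],[x0+20*vx,y0+20*vy]],.066);d=W[1]-W[0];print('fit yaw',np.arctan2(d[1],d[0]))
    g=cv2.inRange(h,(0,0,50),(180,60,110))
    k=np.array([366,190]) if n=='3' else np.array([319,175])
    g[:, :]=np.where((np.abs(np.mgrid[:400,:640][1]-k[0])<45)&(np.abs(np.mgrid[:400,:640][0]-k[1])<40),g,0)
    mm=g|cv2.inRange(h,(4,120,90),(18,255,255))
print('tri top centre',tri(C[0],R[0][0],C[1],R[1][0]))
E
```

```text
((372.0355224609375, 201.00253295898438), (11.185787200927734, 44.74314880371094), 4.085616588592529)
0.062 [0.43337676 0.26608607 0.062     ] len 0.04200868149050163 yaw 3.0464646349529105 w 11.185787200927734
0.066 [0.43223345 0.26554569 0.066     ] len 0.04147025453539609 yaw 3.0464646349529105 w 11.185787200927734
fit yaw 3.0403359533575602
((319.5226745605469, 183.50103759765625), (11.079469680786133, 45.453067779541016), 2.602562189102173)
0.062 [0.43294753 0.26476938 0.062     ] len 0.04162158214201844 yaw 3.0345698505857563 w 11.079469680786133
0.066 [0.43205516 0.26482527 0.066     ] len 0.04108803492855697 yaw 3.034569850585756 w 11.079469680786133
fit yaw 3.0354841352326236
tri top centre [0.43064896 0.26494715 0.07052808]
```

The top of the handle triangulates to z ≈ 0.070. That means its underside rests on the 30 mm holder and the blade's lower edge is at 0.016. The key is at (0.431, 0.265) with yaw 3.037, so I'll descend to TCP z 0.049.

inch_along([
  {"aperture": 0.05,"d": [-0.002,-0.001,0.06],"spin": 0.042},
  {"aperture": 0.05,"d": [-0.002,-0.001,0.12],"spin": 0.042},
  {"aperture": 0.05,"d": [-0.002,-0.001,0.15],"spin": 0.042},
  {"aperture": 0.05,"d": [-0.002,-0.001,0.17],"spin": 0.042},
  {"aperture": 0.05,"d": [-0.002,-0.001,0.185],"spin": 0.042},
  {"aperture": 0.05,"d": [-0.002,-0.001,0.196],"spin": 0.042},
  {"aperture": 0.05,"d": [-0.002,-0.001,0.196],"spin": 0.042},
])

```text
t: 5.42
eef_pos: [0.4313, 0.2651, 0.049]
ee_rot: [-3.141, -0.001, 3.037]
ft_force: [0.0, -0.3, -0.2]
gripper_width: 0.05
finger_force: 0.0
```

inch_along([
  {"aperture": 0.0},
  {"aperture": 0.0},
  {"aperture": 0.0},
  {"aperture": 0.0},
  {"aperture": 0.0},
  {"aperture": 0.0},
])

```text
t: 6.18
eef_pos: [0.4325, 0.2659, 0.0504]
ee_rot: [3.14, 0.002, 3.038]
ft_force: [-0.6, 0.1, 5.3]
gripper_width: 0.0132
finger_force: 59.0
```

inch_along([
  {"aperture": 0.0,"d": [0,0,-0.01]},
  {"aperture": 0.0,"d": [0,0,-0.025]},
  {"aperture": 0.0,"d": [0,0,-0.04]},
  {"aperture": 0.0,"d": [0,0,-0.08]},
  {"aperture": 0.0,"d": [0,0,-0.14]},
  {"aperture": 0.0,"d": [0,0,-0.15]},
  {"aperture": 0.0,"d": [0,0,-0.15]},
])

```text
t: 7.05
eef_pos: [0.4324, 0.2658, 0.201]
ee_rot: [3.14, 0.003, 3.038]
ft_force: [0.1, 0.0, -1.1]
gripper_width: 0.0133
finger_force: 58.4
```

```bash
python3 - <<'E'
from h import *
import pickle
s=env.get_state();print(s['eef_pos'],s['ee_rot'])
c=cam('wrist');im=env.camera('wrist');ii=env.camera('side')
cv2.imwrite('pics/z2.png',np.hstack([cv2.resize(im,(400,250)),cv2.resize(ii[150:350,200:520],(400,250))]))
cv2.imwrite('pics/w5.png',im);pickle.dump((c,s),open('w5.pkl','wb'))
E
```

```text
[0.4323696  0.26581468 0.20104598] [3.13996489e+00 2.77538283e-03 3.03779407e+00]
```

View pics/z2.png

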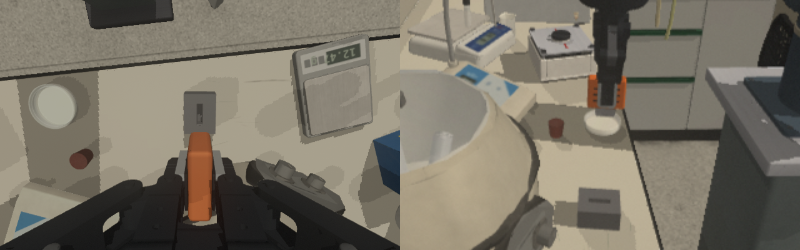

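The key is firmly held and upright, and the holder is empty. Next I'll move to just beyond the fastener, where the camera sees the slot and the held key in the same picture.

inch_along([
  {"aperture": 0.0,"d": [-0.065,-0.431,0],"spin": 0.081},
  {"aperture": 0.0,"d": [-0.065,-0.431,0],"spin": 0.081},
  {"aperture": 0.0,"d": [-0.065,-0.431,0],"spin": 0.081},
  {"aperture": 0.0,"d": [-0.065,-0.431,0],"spin": 0.081},
  {"aperture": 0.0,"d": [-0.065,-0.431,0],"spin": 0.081},
  {"aperture": 0.0,"d": [-0.065,-0.431,0],"spin": 0.081},
  {"aperture": 0.0,"d": [-0.1,-0.427,0],"spin": 0.081},
  {"aperture": 0.0,"d": [-0.1345,-0.4234,0],"spin": 0.081},
])

```text
t: 8.15
eef_pos: [0.5203, -0.1731, 0.1965]
ee_rot: [3.142, -0.004, 2.951]
ft_force: [1.1, 0.1, 0.2]
gripper_width: 0.0128
finger_force: 58.9
```

inch_along([
  {"aperture": 0.0},
  {"aperture": 0.0},
  {"aperture": 0.0},
])

```text
t: 8.52
eef_pos: [0.5205, -0.1687, 0.199]
ee_rot: [3.141, -0.001, 2.958]
ft_force: [-0.3, 0.3, 0.2]
gripper_width: 0.0132
finger_force: 58.8
```

```bash
python3 - <<'E'
from h import *
import pickle
s=env.get_state();print(s['eef_pos'],s['ee_rot'],s['joints'])
c=cam('wrist');im=env.camera('wrist')
cv2.imwrite('pics/w6.png',im);pickle.dump((c,s),open('w6.pkl','wb'))
E
```

```text
[ 0.52049888 -0.16872969  0.19897641] [ 3.14129218e+00 -1.26617716e-03  2.95755448e+00] [-4.36039988e-01  1.01142655e-01  6.33813512e-02  1.53433613e+00
 -2.47278349e-05 -2.52001612e-01]
```

View pics/w6.png

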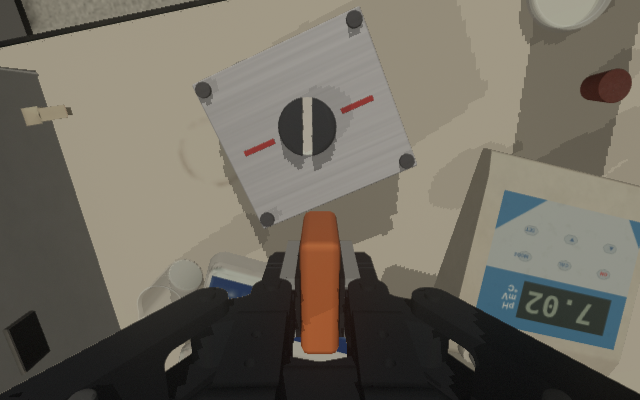

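The head is at (307,126) with the slot vertical from y=97 to 157. The red marks are at (259,147) and (357,104), and the held handle is at (320,290). I'll measure the slot and the key from this picture.

```bash
python3 - <<'E'
from h import *
import pickle
c,s=pickle.load(open('w6.pkl','rb'));im=cv2.imread('pics/w6.png')
r,h,sl=fast(im);print(r,h,sl)
b=cv2.boxPoints(sl);b=b[b[:,1].argsort()];e=np.array([b[:2].mean(0),b[2:].mean(0)])
S=plane(c,e,.071);d=S[0]-S[1];W=plane(c,r,.068);w=W[0]-W[1]
print('slot',S.mean(0),np.arctan2(d[1],d[0]),'head',plane(c,[h[:2]],.08),'marks',W.mean(0),np.arctan2(w[1],w[0]))
hh=cv2.cvtColor(im,cv2.COLOR_BGR2HSV);m=cv2.inRange(hh,(4,120,90),(18,255,255))
m[:205]=0;m[:,:270]=0;m[:,370:]=0
v=hh[...,2]
z=s['eef_pos'][2]+.0205
for row in range(212,352,10):
    x=np.where(m[row]>0)[0];print(row,x.min(),x.max(),v[row,x[len(x)//2]],plane(c,[[(x.min()+x.max())/2,row]],z)[0].round(4))
E
```

```text
[[361.38842975 101.83471074]
 [259.16455696 146.98101266]] (306.6421203613281, 126.31975555419922, 29.609130859375) ((307.0, 126.0), (52.0, 8.0), 90.0)
slot [ 0.4692467  -0.16916798  0.071     ] 2.9482773910162274 head [[ 0.46860637 -0.16899301  0.08      ]] marks [ 0.46855204 -0.167343    0.068     ] 1.793916211600637
212 308 332 134 [ 0.4881 -0.1637  0.2195]
222 303 336 136 [ 0.4914 -0.1645  0.2195]
232 302 337 136 [ 0.4947 -0.1651  0.2195]
242 301 338 151 [ 0.4981 -0.1658  0.2195]
252 300 339 152 [ 0.5015 -0.1664  0.2195]
262 300 339 151 [ 0.505  -0.1671  0.2195]
272 301 338 151 [ 0.5086 -0.1677  0.2195]
282 301 338 151 [ 0.5122 -0.1684  0.2195]
292 301 337 150 [ 0.5159 -0.1692  0.2195]
302 302 338 150 [ 0.5197 -0.1696  0.2195]
312 302 337 149 [ 0.5234 -0.1705  0.2195]
322 302 337 162 [ 0.5273 -0.1712  0.2195]
332 301 337 162 [ 0.5312 -0.1721  0.2195]
342 301 337 161 [ 0.5351 -0.1728  0.2195]
```

inch_along([
  {"aperture": 0.0,"d": [0.049,-0.009,0]},
  {"aperture": 0.0,"d": [0.049,-0.009,0.03]},
  {"aperture": 0.0,"d": [0.049,-0.009,0.06]},
  {"aperture": 0.0,"d": [0.049,-0.009,0.074]},
  {"aperture": 0.0,"d": [0.049,-0.009,0.074]},
  {"aperture": 0.0,"d": [0.049,-0.009,0.074]},
])

```text
t: 9.32
eef_pos: [0.4724, -0.1697, 0.1267]
ee_rot: [-3.141, 0.002, 2.957]
ft_force: [0.1, -0.8, -0.7]
gripper_width: 0.013
finger_force: 58.8
```

```bash
python3 - <<'E'
from h import *
im=env.camera('wrist');ii=env.camera('side')
cv2.imwrite('pics/z3.png',np.hstack([im[60:360,180:460],cv2.resize(ii[120:220,260:400],(420,300),interpolation=cv2.INTER_CUBIC)]))
E
```

```text
(no output)
```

View pics/z3.png

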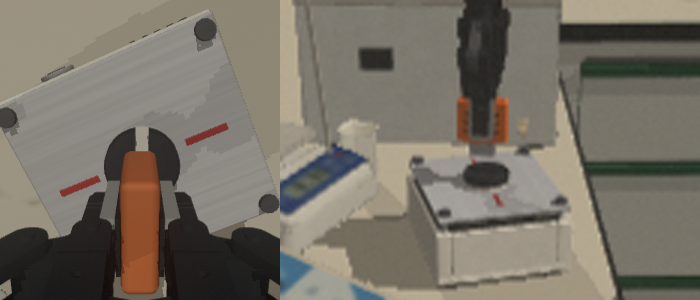

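The handle is in line with the slot in the wrist view: handle at x≈140, slot at x≈141 in the crop. I'll insert slowly.

inch_along([
  {"aperture": 0.0,"d": [0.001,0.0005,0.005]},
  {"aperture": 0.0,"d": [0.001,0.0005,0.01]},
  {"aperture": 0.0,"d": [0.001,0.0005,0.013]},
  {"aperture": 0.0,"d": [0.001,0.0005,0.015]},
])

```text
t: 9.93
eef_pos: [0.4705, -0.1687, 0.1098]
ee_rot: [3.141, -0.001, 2.957]
ft_force: [0.0, -0.1, -1.0]
gripper_width: 0.0131
finger_force: 58.8
```

inch_along([
  {"aperture": 0.0,"d": [0,0,0.002]},
  {"aperture": 0.0,"d": [0,0,0.004]},
  {"aperture": 0.0,"d": [0,0,0.005]},
  {"aperture": 0.0,"d": [0,0,0.005]},
])

```text
t: 10.42
eef_pos: [0.4708, -0.1688, 0.1055]
ee_rot: [-3.142, 0.0, 2.957]
ft_force: [-0.2, 0.2, -0.1]
gripper_width: 0.0128
finger_force: 59.0
```

inch_along([
  {"aperture": 0.0,"d": [0,0,0.001]},
  {"aperture": 0.0,"d": [0,0,0.002]},
  {"aperture": 0.0,"d": [0,0,0.002]},
])

```text
t: 10.8
eef_pos: [0.4709, -0.1688, 0.1038]
ee_rot: [-3.141, 0.0, 2.957]
ft_force: [-2.7, 1.1, 5.0]
gripper_width: 0.0133
finger_force: 59.4
```

inch_along([
  {"aperture": 0.0,"d": [0,-0.0003,-0.0007],"spin": 0.155},
  {"aperture": 0.0,"d": [0,-0.0005,-0.0007],"spin": 0.31},
  {"aperture": 0.0,"d": [0,-0.0008,-0.0007],"spin": 0.465},
  {"aperture": 0.0,"d": [0,-0.001,-0.0007],"spin": 0.62},
  {"aperture": 0.0,"d": [0,-0.0013,-0.0007],"spin": 0.775},
  {"aperture": 0.0,"d": [0,-0.0015,-0.0007],"spin": 0.93},
  {"aperture": 0.0,"d": [0,-0.0018,-0.0007],"spin": 1.085},
  {"aperture": 0.0,"d": [0,-0.002,-0.0007],"spin": 1.24},
])

```text
t: 11.8
eef_pos: [0.4701, -0.1702, 0.1041]
ee_rot: [-3.141, -0.001, 1.712]
ft_force: [-1.5, 1.6, 3.4]
gripper_width: 0.0133
finger_force: 59.5
```

inch_along([
  {"aperture": 0.0},
  {"aperture": 0.0},
])

```text
t: 12.05
eef_pos: [0.4701, -0.1703, 0.104]
ee_rot: [-3.141, -0.001, 1.719]
ft_force: [-2.0, 2.7, 5.0]
gripper_width: 0.0131
finger_force: 59.5
```

```bash
python3 - <<'E'
from h import *
print(env.get_state()['moment'])
im=env.camera('wrist')
cv2.imwrite('pics/w7.png',im)
cv2.imwrite('pics/z4.png',cv2.resize(im[40:360,160:480],(600,600),interpolation=cv2.INTER_CUBIC))
E
```

```text
[ 0.572925    0.59278784 -0.01629066]
```

View pics/z4.png

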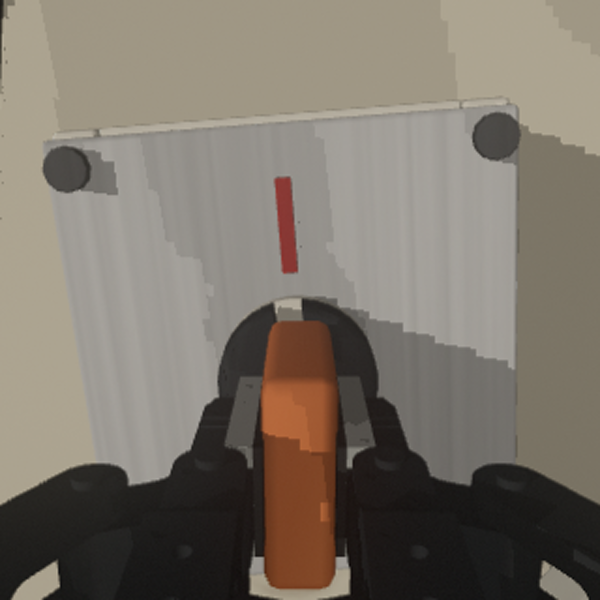

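The slot end at (288,308) is in line with the red mark at (286,225) in the crop, within about 0.08 rad. I'll press down now.

inch_along([
  {"aperture": 0.0,"d": [0,0,0.002]},
  {"aperture": 0.0,"d": [0,0,0.004]},
  {"aperture": 0.0,"d": [0,0,0.006]},
  {"aperture": 0.0,"d": [0,0,0.008]},
  {"aperture": 0.0,"d": [0,0,0.009]},
  {"aperture": 0.0,"d": [0,0,0.009]},
  {"aperture": 0.0,"d": [0,0,0.009]},
])

```text
t: 12.98
eef_pos: [0.4703, -0.1704, 0.0972]
ee_rot: [3.141, -0.0, 1.718]
ft_force: [-5.3, 4.7, 13.2]
gripper_width: 0.0131
finger_force: 61.0
```

inch_along([
  {"aperture": 0.0,"d": [0.0005,-0.0005,0.0005]},
  {"aperture": 0.0,"d": [0.0005,-0.0005,0.001]},
  {"aperture": 0.0,"d": [0.0005,-0.0005,0.0015]},
  {"aperture": 0.0,"d": [0.0005,-0.0005,0.0015]},
])

```text
t: 13.48
eef_pos: [0.4703, -0.1704, 0.0971]
ee_rot: [3.14, 0.001, 1.718]
ft_force: [-6.4, 4.7, 17.9]
gripper_width: 0.0132
finger_force: 61.6
```

```bash
python3 - <<'E'
from h import *
im=env.camera('wrist');a=cv2.imread('pics/w7.png')
c=cam('wrist')
for i in(a,im):
    b,g,r=[i[...,k].astype(int) for k in range(3)]
    m=((r>110)&(g<85)&(b<85)).astype(np.uint8);m[190:]=0;m[:,:260]=0;m[:,380:]=0
    n,l,st,ce=cv2.connectedComponentsWithStats(m);k=1+np.argmax(st[1:,4]);print(st[k],ce[k].round(1))
    dk=(i.max(2)<75).astype(np.uint8)*1
    for x0,x1 in((170,230),(400,450)):
        n,l,s2,c2=cv2.connectedComponentsWithStats(dk[85:160,x0:x1]);k2=1+np.argmax(s2[1:,4]);print(' screw',c2[k2]+[x0,85],s2[k2,4])
    br=(i.min(2)>120).astype(np.uint8)[185:212,295:335];n,l,s3,c3=cv2.connectedComponentsWithStats(br);print(' slot',[(s3[q],c3[q].round(1)+[295,185]) for q in range(1,n)])
    e=np.argwhere(l==0)
ys,xs=np.where(m);vx,vy,x0,y0=cv2.fitLine(np.c_[xs,ys].astype(np.float32),cv2.DIST_L2,0,.01,.01).ravel()
W=plane(c,[[x0,y0],[x0-10*vx*np.sign(vy),y0-10*abs(vy)]],.060);d=W[1]-W[0];print('mark yaw',np.arctan2(d[1],d[0]),W[0],env.get_state()['ee_rot'])
for z in(.060,.068):print(z,plane(c,[[x0,y0]],z))
E
```

```text
[307 135  12  51 407] [312.3 159.5]
 screw [202.44761905 129.37142857] 105
 screw [424.19047619 113.76190476] 147
 slot [(array([  0,   0,  40,  22, 646], dtype=int32), array([313.1, 193.1]))]
[306 134  12  51 414] [311.8 159. ]
 screw [195.30434783 130.77639752] 161
 screw [429.77522936 113.40366972] 218
 slot [(array([  0,   0,  40,  21, 635], dtype=int32), array([313.3, 192.9]))]
mark yaw 1.7927279307525374 [ 0.46043767 -0.13171664  0.06      ] [3.13980893e+00 1.18644107e-03 1.71822342e+00]
0.06 [[ 0.46043767 -0.13171664  0.06      ]]
0.068 [[ 0.46040697 -0.1304881   0.068     ]]
```

The mark stays in the same place in the wrist picture while the tool dropped about 7 mm onto a hard stop, so the panel is home. The key is 0.075 rad past the marks and pressing with 18 N, so I'll hand in.

```bash
python3 -c "
from bench import env
print(env.finish_job())"
```

```text
the job is handed in; nothing more can be done
None
```

I handed the job in with the key still gripped in the fastener slot, turned to within about 0.08 rad of the red marks, and the panel held down against a hard stop at about 18 N; `finish_job()` returned no pass or fail.

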